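# Close the specimen carton and scan its label

### The arm

A 6-joint arm with a two-finger parallel gripper is mounted at the origin on the work surface. World frame = base frame: x ahead of the robot, y to its left, z up, the work surface at z = 0. Lengths are in m, angles in rad, forces in N, time in s.
With the tool pointing down it reaches from about 0.3 to 0.775 m from the base axis. Payload 14.6 kg.
Tool frame: the origin (TCP) lies midway between the tips of the shut fingers; the grasp point (between the pads) lies 19 mm behind it (ctrl.grip_depth is the distance from the TCP to the grasp point, in m); z points along the fingers, x is the direction in which the jaws open and shut, and the axes are right-handed (so a half turn about z gives the same grasp; the last joint's range is limited). The gripper opens to 94 mm and grips with 3 to 60 N. Pads are 16 mm wide; open, the fingers measure 119 mm over their backs; the gripper's body (75 mm by 177 mm) begins 78 mm behind the grasp point.
Start: joints at [1.036, 0.3, 1.521, -0, 1.321, -0.067], TCP at [0.248, 0.491, 0.205] pointing down, gripper open.
Joint ranges: [-3.03, 3.03], [-0.79, 2.21], [0.23, 2.52], [-1.04, 4.18], [0, 3.07], [-2.55, 2.55]. Speed limits (rad/s): [2.22, 2.22, 2.57, 3.14, 3.14, 3.14].

### API

Orientations are given as [roll, pitch, yaw] about the fixed x, y, z axes, in that order (R = Rz(yaw) Ry(pitch) Rx(roll)).
In Python, from station import ctrl gives the robot as it stands.
- The arm moves only by the tool play_rows, never from a script. Its argument "steps" is a list that holds one entry, the list of rows, each a list of 7 numbers: the shift along the tool's x, y, z in cm, then the turn, a rotation vector about the tool's x, y, z in rad, then the opening, from 0 (shut) to 1 (fully open). In form: [[[x, y, z, ax, ay, az, hand], ...]]. A call has 1 to 20 rows; each row is the pose to reach, as a shift and turn from the pose measured when the call began, along the tool's axes at that moment; what a row does not reach only later rows make up. A row lasts 1/12 s, in which the tool goes at most 41.7 mm and 7.16 degrees, less where a joint would pass 70% of its speed; a pose out of reach is approached as far as the arm can. A call with a gripper value outside its range is refused whole. The fingers move at their own pace and stop on an object; "force" is the grip in N (left out, the last holds). Time passes only in rows, so rows that repeat a pose let the fingers close. It gives the time, the measured TCP pose, the force and the opening at its end, in the units of the state.
- ctrl.get_obs(): the state, without advancing time (a new reading comes with each control period).
- ctrl.camera(name): name is "scene" or "side" or "wrist"; returns a dict with "frame" (384x512x3 uint8, blue, green, red), "fovy" (degrees; the focal length in pixels is half the picture's height over the tangent of half this angle, whatever the lens; pixels are square), "cx", "cy" (the principal point, pixels), "world_to_cam" (4x4, takes a point from world to camera coordinates). Camera axes: x right, y up, looking along -z (the intrinsics and any distortion apply to the point x, -y, -z); pixel columns grow to the right and rows downward; lengths in m; the calibration is good to about 2 mm. A picture is of the moment at which its call begins. There is no depth.
- ctrl.hand_in(): hands the job in, once; it reports no verdict.
The state is a dict: "time_s": time; "qpos": joint angles; "joint_vel": joint speeds; "tau": joint torques, N m; "ee_pos": TCP position; "eef_rot": TCP orientation; "force": force on the tool from outside, world axes, zero at the start; "moment": the same for the moment, N m; "grip_width": finger opening in m.
Only numpy, scipy, OpenCV 4.12 (cv2) and the standard library are available. Lean on these libraries where they do the work, as an engineer would, in place of code of your own. Each camera call takes 0.05 s, during which the arm holds its last target. There are 200 camera calls.

### The job

Close the shipping carton the way a packer does: fold both dust flaps in flat first, then bring the lid down over them until it is fully shut. Only then draw the hand scanner up out of its charging stand, turn it nose-down over the carton and aim its window at the middle of the address label, looking steeply down (within about 35 degrees of square-on) from roughly 10 cm away, clear of the carton. Finish holding it still there in the gripper, with everything else on the bench left where it was.

Things in the scene. Friction and masses are not known exactly. Their poses are not given: they have to be found in the camera images.
- carton: the shipping carton, fixed to the bench: a corrugated box 130 mm deep (x) x 180 mm long (y) x 100 mm high, packed with tubes. Origin at the centre of its underside; x runs from its front to its far (lid) side, y to its left end. Its lid hinges along the far top edge (x = +65 mm), two dust flaps along the top edges of the ends (y = +90 and -90 mm)
- flap_left (a joint): angle (rad) of the dust flap on the carton's left end (y = +90 mm): 0 = folded in flat across the opening, 1.57 = standing straight up, more = leaning outwards. A 3 mm board reaching 62 mm from its hinge, 116 mm wide; a light push on its outer side folds it and it stays where it is left
- flap_right (a joint): the same for the flap on the right end (y = -90 mm)
- lid (a joint): angle (rad) of the carton's lid, hinged on the far top edge (x = +65 mm): 0 = shut flat, 1.57 = straight up, more = leaning away to the far side. A 3 mm board reaching 136 mm from its hinge, 184 mm wide, with a 22 mm lip along its free edge that comes down over the carton's front; a push of about 1 N on its outer side folds it and it stays where left
- label (a point): centre of the bar-coded address label (60 x 90 mm) on the lid's outer face, 66 mm from the hinge and 30 mm left (y) of the lid's middle; z is the lid's outward normal (up once shut, when it lies 104 mm above the bench); while the lid stands open the label faces away to the far side
- scanner_head (a point): cordless hand scanner shaped like a pistol, 0.2 kg: this point is the middle of its head, 46 mm wide (y) and 40 mm high, gripped across its sides. Straight sides from 37 mm ahead to 45 mm behind; further ahead the nose, 58 x 46 mm, with the window. It looks along its -x; z is up. The handle (34 x 30 mm) hangs from the head, its axis 5 mm behind this point, its foot 135 mm below this point
- scanner_window (a point): centre of the scanner's window, on the front of its nose, 65 mm ahead (-x) of scanner_head; same axes: the line of sight leaves here along -x
- stand: the scanner's black charging stand, fixed, base 105 x 85 mm; origin on the bench under its pocket. The scanner's handle stands upright in the open-topped pocket with 2 mm play, foot 18 mm and pocket rim 68 mm above the bench: it must rise 50 mm straight up to come free. The window looks along the stand's -x
- tube_rack: loose white rack, 155 x 70 mm and 75 mm high, with capped tubes up to 135 mm high standing in it, beside the carton, opposite the stand; origin at the centre of its underside. Leave alone
- dishes: stack of three closed petri dishes, 92 mm across and 47 mm high; origin under its centre. Leave alone
- tape_roll: roll of packing tape lying flat, 104 mm across, 48 mm high; origin under its centre. Leave alone
- marker: marker pen lying on the bench, 125 mm long, 17 mm thick; origin underneath. Leave alone
- reagent_jar: amber glass jar with a black cap, 58 mm across, 85 mm high; origin under its centre. Leave alone
- slide_box: flat grey slide box, 90 x 100 x 30 mm; origin under its centre. Leave alone
Things that resemble listed ones, but are neither listed nor needed, are in the scene too. What is shaped like the part that bears scanner_head but pink is not meant.

How it is judged:
On the way, in this order (a step that is already met when the one before it is completed fails the run):
1. both dust flaps folded in flat while the lid is still up (value of joint each of flap_left, flap_right below 0.25 rad and value of joint lid above 0.7 rad), for 0.1 s.
2. the lid shut over the flaps (value of joint lid below 0.12 rad and value of joint each of flap_left, flap_right below 0.25 rad), for 0.2 s.
3. the scanner drawn up clear of its stand (all of step 2 and z of scanner_head in the frame of stand above 0.21 m and contact force between the fingers and scanner above 0.5 N), for 0.1 s.
At the end, for the whole second after the job is handed in: Lid under 0.12 rad, flaps under 0.25 rad. Scanner held still by the fingers, touching neither carton, stand nor rack; line of sight within 0.70 rad of straight down and passing within 25 mm (each way) of the label's centre; window 50 to 170 mm from the label and over 130 mm above the bench (all of step 2 and x of label in the frame of scanner_window between -0.17 and -0.05 m and y of label in the frame of scanner_window between -0.025 and 0.025 m and z of label in the frame of scanner_window between -0.025 and 0.025 m and angle between scanner_window's own x axis and vertical below 0.7 rad and height (world z) of scanner_window above 0.13 m and contact force between the fingers and scanner above 0.5 N and linear speed of scanner below 0.03 m/s and contact force between scanner and carton below 0.2 N and contact force between scanner and stand below 0.2 N and contact force between scanner and tube_rack below 0.2 N); the arm keeps its last pose, push and grip.
It fails at once if the scanner is taken out of its stand before the lid is shut (z of scanner_head in the frame of stand above 0.21 m and value of joint lid above 0.3 rad).
It fails at once if a bystander is pushed more than 30 mm or knocked over (distance of any of tube_rack, dishes, tape_roll, marker, reagent_jar, slide_box from where it was at the start of the episode above 0.03 m or angle between any of tube_rack, dishes, tape_roll, reagent_jar, slide_box's own z axis and vertical above 0.5 rad).
It also fails if it takes over 64 s, if anything falls off the work surface, if the arm or the gripper's body presses on something with over 40 N, if the wrist force passes 120 N, or if a joint passes its speed limit or range.

## Working session

There is one attempt and no reset: what is moved stays moved. The work goes in short steps, Python scripts to look and compute and a tool call to move; the robot and the scene stay as the last step left them, time stands still between calls to the robot, and variables do not carry over. Pictures are saved under pics/ and viewed, about 8 in all and at most 12, crops included, and the job is handed in when it is done.

Besides the shell and the picture viewer there is one more tool, called after ">>>" as name(argument=value, ...), one argument or row to a line, values as JSON. play_rows: Moves the arm, as the interface text tells. Its arguments: {"type":"object","properties":{"steps":{"type":"array"},"force":{"type":"number"}},"required":["steps"]}

```bash
mkdir -p pics; ls; cat > h.py <<'E'
import numpy as np, cv2
from station import ctrl
from scipy.spatial.transform import Rotation as R
def cam(n,save=None):
    c=ctrl.camera(n)
    if save: cv2.imwrite('pics/'+save,c['frame'])
    return c
def f(c): return c['frame'].shape[0]/2/np.tan(np.radians(c['fovy'])/2)
def proj(c,p):
    p=np.atleast_2d(p); q=(c['world_to_cam']@np.c_[p,np.ones(len(p))].T).T
    return np.c_[c['cx']+f(c)*q[:,0]/-q[:,2], c['cy']-f(c)*q[:,1]/-q[:,2]]
def ray(c,u,v):
    T=np.linalg.inv(c['world_to_cam']); d=np.array([(u-c['cx'])/f(c),-(v-c['cy'])/f(c),-1])
    return T[:3,3],T[:3,:3]@d
def onz(c,u,v,z):
    o,d=ray(c,u,v); return o+d*(z-o[2])/d[2]
def tri(rs):
    A=0;b=0
    for o,d in rs:
        d=d/np.linalg.norm(d);P=np.eye(3)-np.outer(d,d);A=A+P;b=b+P@o
    return np.linalg.solve(A,b)
E
python3 - <<'E'
from h import *
import pickle
D={}
for n in('scene','side','wrist'):
    c=cam(n); D[n]=c; print(n,{k:(v.round(3).tolist() if hasattr(v,'round') and k=='world_to_cam' else v) for k,v in c.items() if k!='frame'})
pickle.dump(D,open('d0.pkl','wb'))
for n in('scene','side'): cv2.imwrite(f'pics/{n}0.png',cv2.resize(D[n]['frame'],(800,600),interpolation=2))
print(ctrl.get_obs())
E
```

```text
pics
scene {'fovy': 53.95995457673707, 'cx': 251.98105089697268, 'cy': 193.03744090632404, 'world_to_cam': [[0.437, 0.899, -0.017, -0.137], [-0.503, 0.26, 0.824, 0.208], [0.746, -0.351, 0.566, -1.502], [0.0, 0.0, 0.0, 1.0]]}
side {'fovy': 43.88942920516246, 'cx': 248.8370598264732, 'cy': 197.3758273425628, 'world_to_cam': [[0.994, -0.106, -0.001, -0.527], [0.083, 0.766, 0.637, -0.051], [-0.067, -0.634, 0.771, -1.718], [0.0, 0.0, 0.0, 1.0]]}
wrist {'fovy': 61.97630762945939, 'cx': 256.5873906174411, 'cy': 194.08665184348004, 'world_to_cam': [[0.451, 0.893, -0.001, -0.549], [-0.859, 0.433, -0.273, 0.028], [-0.244, 0.124, 0.962, -0.391], [0.0, 0.0, 0.0, 1.0]]}
{'time_s': 0.15, 'qpos': array([ 1.03639046e+00,  3.00345579e-01,  1.52138386e+00, -4.01181302e-06,
        1.32067250e+00, -6.65974927e-02]), 'joint_vel': array([-1.37539111e-03, -3.18244292e-03, -1.41365880e-03,  7.44871375e-07,
        2.98594170e-03, -4.27360125e-04]), 'tau': array([ 1.97501417e-04, -5.31958401e+01, -3.52824032e+01,  7.07638613e-02,
        2.36194523e-02, -1.42146068e-04]), 'ee_pos': array([0.24792728, 0.49075876, 0.20503861]), 'eef_rot': array([-3.14154267e+00,  8.07746674e-04,  1.10298897e+00]), 'force': array([-0.74063154, -0.10161415,  0.70404818]), 'moment': array([0.01796602, 0.00357401, 0.00441172]), 'grip_width': 0.09396087151858692}
```

View pics/scene0.png

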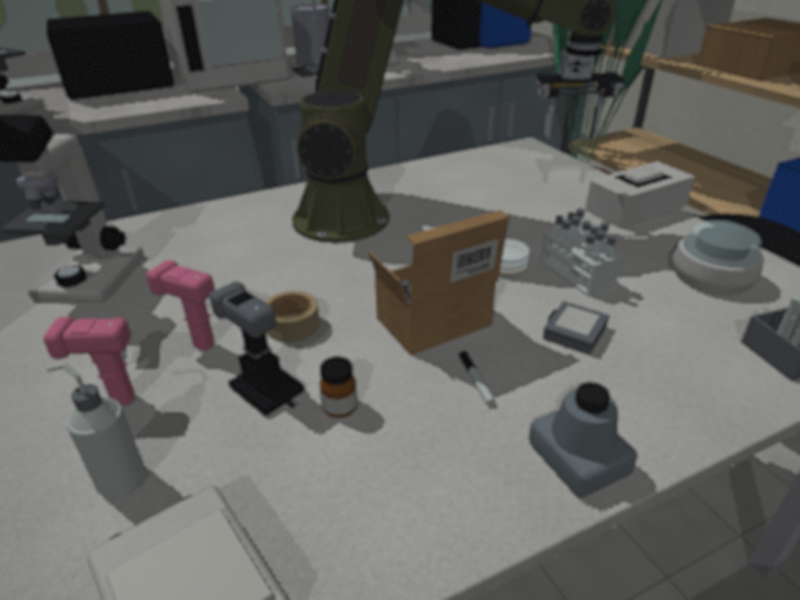

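View pics/side0.png

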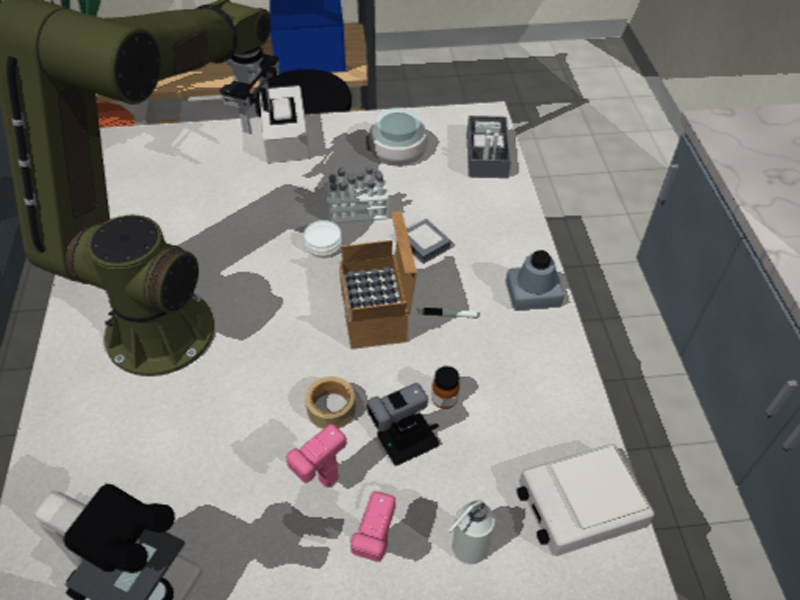

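The scene view shows the carton at (440,290), with the lid standing and the label at (474,260). The grey scanner is in its black stand at (245,310) and (265,380). Two pink lookalikes stand at (185,290) and (90,340). The grey one fits the description, because it sits in the black stand and isn't pink. I'll confirm that and take pixels from enlarged crops.

```bash
python3 - <<'E'
import pickle,cv2,numpy as np
D=pickle.load(open('d0.pkl','rb'))
s=D['side']['frame'];c=D['scene']['frame']
# crop scale 5
a=cv2.resize(s[130:240,205:275],None,fx=5.4,fy=5.4,interpolation=2)
b=cv2.resize(s[235:305,225:300],None,fx=5.3,fy=4.2*5.3/4.2,interpolation=2)
h=np.zeros((600,800,3),np.uint8)
h[:a.shape[0],:a.shape[1]]=a[:600]; h[:b.shape[0],400:400+b.shape[1]]=b[:, :400]
cv2.imwrite('pics/crop1.png',h);print(a.shape,b.shape)
a=cv2.resize(c[130:230,230:335],None,fx=4.2,fy=4.2,interpolation=2)
b=cv2.resize(c[175:270,130:215],None,fx=4,fy=4,interpolation=2)
h=np.zeros((430,800,3),np.uint8)
h[:a.shape[0],:a.shape[1]]=a; h[:b.shape[0],450:450+b.shape[1]]=b
cv2.imwrite('pics/crop2.png',h)
E
```

```text
(594, 378, 3) (371, 398, 3)
```

View pics/crop1.png

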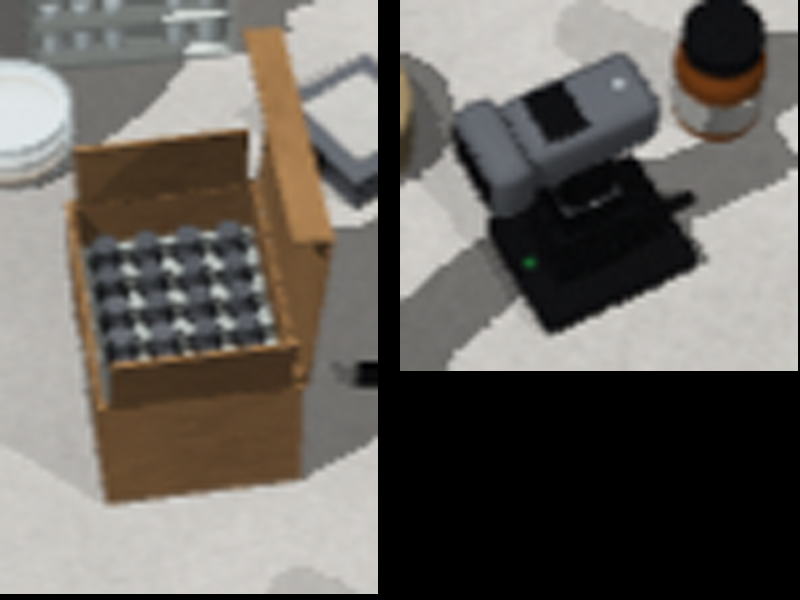

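View pics/crop2.png

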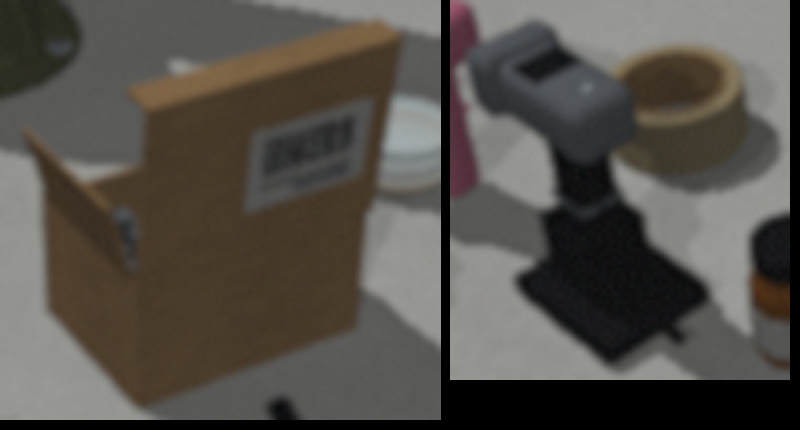

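```bash
python3 - <<'E'
import pickle
from h import *
D=pickle.load(open('d0.pkl','rb')); S=D['side'];C=D['scene']
a=lambda x,y:(205+(x+.5)/5.4-.5,130+(y+.5)/5.4-.5)
b=lambda x,y:(225+(x-400+.5)/5.3-.5,235+(y+.5)/5.3-.5)
p=lambda x,y:(230+(x+.5)/4.2-.5,130+(y+.5)/4.2-.5)
q=lambda x,y:(130+(x-450+.5)/4-.5,175+(y+.5)/4-.5)
P=lambda n,v:print(n,v.round(4))
P('FR bot side',onz(S,*a(108,502),0));P('BR bot side',onz(S,*a(300,478),0))
P('FR top',onz(S,*a(98,405),.1));P('BR top',onz(S,*a(303,385),.1));P('FL top',onz(S,*a(70,203),.1))
P('BR bot sc',onz(C,*p(142,405),0));P('BL bot sc',onz(C,*p(357,325),0));P('FR bot sc',onz(C,*p(48,310),0))
P('lid near end',tri([ray(S,*a(330,238)),ray(C,*p(145,108))]))
P('lid nearR lipfront',tri([ray(S,*a(297,238)),ray(C,*p(130,88))]))
P('lid L outer',tri([ray(S,*a(283,30)),ray(C,*p(402,37))]))
P('flapR tip front',tri([ray(S,*a(110,362)),ray(C,*p(25,128))]))
P('flapR back tip',tri([ray(S,*a(297,350)),ray(C,*p(138,268))]))
P('base',onz(S,*b(490,235),.0));P('base',onz(S,*b(550,332),.0));P('base',onz(S,*b(705,258),.0));
P('base sc',onz(C,*q(518,285),.0));P('base sc',onz(C,*q(615,362),.0));P('base sc',onz(C,*q(708,297),.0))
z=.173
for n,(x,y) in dict(noseTL=(455,120),noseTR=(495,205) ,rearL=(625,55),rearR=(655,105)).items(): P(n,onz(S,*b(x,y),z))
for n,(x,y) in dict(winTR=(586,130),winBR=(586,135),btnFL=(523,97),btnFR=(545,140),btnBL=(568,82),btnBR=(590,125)).items(): P(n,onz(S,*b(x,y),z))
P('led tri',tri([ray(S,*b(618,84)),ray(C,*q(587,88))]))
for n,(x,y) in dict(btnFL=(513,68),btnFR=(528,83),btnBL=(560,50),btnBR=(580,65)).items(): P('sc'+n,onz(C,*q(x,y),z))
E
```

```text
FR bot side [ 0.4333 -0.0964  0.    ]
BR bot side [ 0.5608 -0.0903  0.    ]
FR top [ 0.4312 -0.0948  0.1   ]
BR top [ 0.5607 -0.0926  0.1   ]
FL top [0.425  0.0799 0.1   ]
BR bot sc [ 0.5564 -0.0819  0.    ]
BL bot sc [0.5468 0.0952 0.    ]
FR bot sc [ 0.4295 -0.093   0.    ]
lid near end [ 0.5744 -0.0903  0.2349]
lid nearR lipfront [ 0.5547 -0.0903  0.238 ]
lid L outer [0.5681 0.091  0.2347]
flapR tip front [ 0.4399 -0.1093  0.1597]
flapR back tip [ 0.5586 -0.0828  0.1165]
base [ 0.4712 -0.3285  0.    ]
base [ 0.5002 -0.3975  0.    ]
base [ 0.5992 -0.3582 -0.    ]
base sc [ 0.4888 -0.3949  0.    ]
base sc [ 0.587  -0.3569  0.    ]
base sc [ 0.5571 -0.2861  0.    ]
noseTL [ 0.4516 -0.3539  0.173 ]
noseTR [ 0.4682 -0.4097  0.173 ]
rearL [ 0.5502 -0.3214  0.173 ]
rearR [ 0.5624 -0.356   0.173 ]
winTR [ 0.5225 -0.368   0.173 ]
winBR [ 0.5221 -0.3712  0.173 ]
btnFL [ 0.4904 -0.343   0.173 ]
btnFR [ 0.4994 -0.372   0.173 ]
btnBL [ 0.5163 -0.3359  0.173 ]
btnBR [ 0.5251 -0.3651  0.173 ]
led tri [ 0.5435 -0.338   0.1732]
scbtnFL [ 0.5003 -0.3702  0.173 ]
scbtnFR [ 0.5202 -0.3658  0.173 ]
scbtnBL [ 0.494  -0.3402  0.173 ]
scbtnBR [ 0.5157 -0.3335  0.173 ]
```

The grey scanner in the black stand, with its head at about (0.515, -0.356), is confirmed as the one meant. The carton centre is near (0.491, -0.003) with yaw of about 0.045. The flaps stand at about 1.85 rad and the lid at about 1.7 rad. Next I'll write a move helper and check the rack clearance.

```bash
cat >> h.py <<'E'
CC=np.array([.491,-.003]);CY=.045
def car(x,y,z):
    c,s=np.cos(CY),np.sin(CY); return np.array([CC[0]+c*x-s*y,CC[1]+s*x+c*y,z])
def rel(p,Rt=None):
    o=ctrl.get_obs(); R0=R.from_euler('xyz',o['eef_rot']); 
    d=R0.inv().apply(np.array(p)-o['ee_pos'])*100
    w=(R0.inv()*Rt).as_rotvec() if Rt is not None else np.zeros(3)
    return d.round(2),w.round(3)
down=lambda yaw:R.from_euler('xyz',[np.pi,0,yaw])
E
python3 - <<'E'
from h import *
import pickle
D=pickle.load(open('d0.pkl','rb')); S=D['side'];C=D['scene']
for u,v in((333,218),(387,218)): print(onz(S,u/1.5625,v/1.5625,0.0).round(3))
for u,v in((545,262),(612,292)): print(onz(C,u/1.5625,v/1.5625,0.0).round(3))
print(rel(car(-.01,.14,.21),down(np.pi/2+CY)), car(-.01,.14,.21))
E
```

```text
[0.418 0.331 0.   ]
[0.559 0.316 0.   ]
[0.409 0.329 0.   ]
[0.569 0.374 0.   ]
(array([-21.4 ,  36.22,  -0.48]), array([-0.   ,  0.001, -0.513])) [0.47471225 0.13640843 0.21      ]
```

>>> play_rows(
  steps=[
    [[-5, 9, -1, 0, 0, -0.12, 0], [-10, 17, -1, 0, 0, -0.24, 0], [-15, 25, -0.5, 0, 0, -0.36, 0], [-19, 32, -0.5, 0, 0, -0.48, 0], [-21.4, 36.2, -0.5, 0, 0, -0.513, 0], [-21.4, 36.2, -0.5, 0, 0, -0.513, 0], [-21.4, 36.2, -0.5, 0, 0, -0.513, 0], [-21.4, 36.2, -0.5, 0, 0, -0.513, 0], [-21.4, 36.2, -0.5, 0, 0, -0.513, 0], [-21.4, 36.2, -0.5, 0, 0, -0.513, 0], [-21.4, 36.2, -0.5, 0, 0, -0.513, 0], [-21.4, 36.2, -0.5, 0, 0, -0.513, 0]],
  ],
  force=10,
)

```text
time_s: 1.15
ee_pos: [0.4759, 0.1335, 0.2098]
eef_rot: [-3.141, 0.001, 1.612]
force: [1.0, -0.0, -0.7]
grip_width: 0.0176
```

```bash
python3 - <<'E'
from h import *
o=ctrl.get_obs();print(o['ee_pos'],o['eef_rot'],o['time_s'],o['grip_width'],o['force'])
for n in(.135,.145): print(rel(car(-.01,.135,n),down(np.pi/2+CY)))
c=cam('wrist','w1.png');cv2.imwrite('pics/w1.png',cv2.resize(c['frame'],(640,480)))
E
```

```text
[0.47589508 0.1335105  0.20982304] [-3.14070455e+00  1.21600975e-03  1.61212710e+00] 1.15 0.017644377751032867 [ 0.99488871 -0.03332738 -0.68705462]
(array([-0.2 , -0.1 ,  7.48]), array([-0.001,  0.001, -0.004]))
(array([-0.2 , -0.1 ,  6.48]), array([-0.001,  0.001, -0.004]))
```

View pics/w1.png

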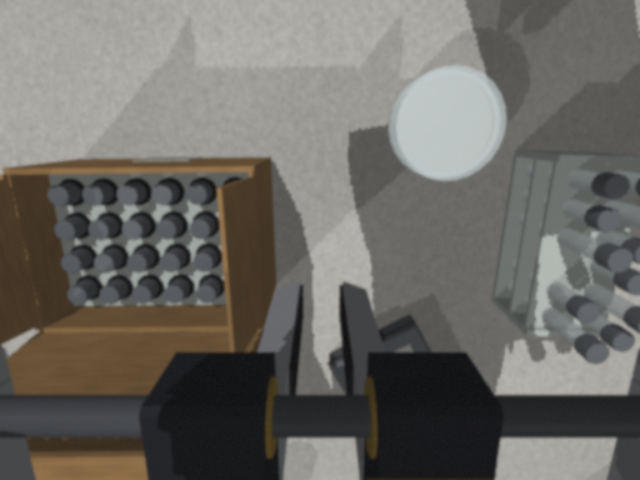

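The flap is clear of the fingers, and so is the rack. I'll fold the left flap along an arc.

>>> play_rows(
  steps=[
    [[0, 0, 3, 0, 0, 0, 0], [-0.2, 0, 6, 0, 0, 0, 0], [-0.2, 0, 6, 0, 0, 0, 0], [-1.2, 0, 6, 0, 0, 0, 0], [-2.3, 0, 6, 0, 0, 0, 0], [-3.4, 0, 6, 0, 0, 0, 0], [-4.3, 0, 6.1, 0, 0, 0, 0], [-5.2, 0, 6.3, 0, 0, 0, 0], [-5.8, 0, 6.6, 0, 0, 0, 0], [-6.4, 0, 7, 0, 0, 0, 0], [-6.9, 0, 7.5, 0, 0, 0, 0], [-7.4, 0, 8.1, 0, 0, 0, 0], [-7.7, 0, 8.7, 0, 0, 0, 0], [-8, 0, 9.3, 0, 0, 0, 0], [-8.2, 0, 9.9, 0, 0, 0, 0], [-8.2, 0, 10.3, 0, 0, 0, 0], [-8.2, 0, 10.5, 0, 0, 0, 0], [-8.2, 0, 10.5, 0, 0, 0, 0], [-8.2, 0, 10.5, 0, 0, 0, 0]],
  ],
)

```text
time_s: 2.78
ee_pos: [0.4783, 0.0533, 0.1049]
eef_rot: [-3.14, 0.001, 1.613]
force: [-0.5, 0.9, 0.2]
grip_width: 0.0007
```

>>> play_rows(
  steps=[
    [[0, 0, -4, 0, 0, 0, 0], [0, 0, -8, 0, 0, 0, 0], [-2, 0, -10.5, 0, 0, 0, 0], [-6, 0, -10.5, 0, 0, 0, 0], [-10, 0, -10.5, 0, 0, 0, 0], [-14, 0, -10.5, 0, 0, 0, 0], [-18, 0, -10.5, 0, 0, 0, 0], [-19.4, 0, -10.5, 0, 0, 0, 0], [-19.4, 0, -10.5, 0, 0, 0, 0], [-19.4, 0, -10.5, 0, 0, 0, 0], [-19.4, 0, -10.5, 0, 0, 0, 0]],
  ],
)

```text
time_s: 3.7
ee_pos: [0.4867, -0.1395, 0.2102]
eef_rot: [-3.14, 0.001, 1.614]
force: [0.5, 0.9, 0.4]
grip_width: 0.0006
```

```bash
python3 - <<'E'
from h import *
print(rel(car(-.01,-.135,.15),down(np.pi/2+CY)))
s=cam('side')['frame'];c=cam('wrist')['frame']
h=np.hstack([cv2.resize(s[120:240,195:305],(440,480)),cv2.resize(c,(360,270)) if 0 else cv2.resize(c,(360,480))])
cv2.imwrite('pics/c2.png',h)
E
```

```text
(array([0.12, 0.05, 6.02]), array([-0.001,  0.001, -0.002]))
```

View pics/c2.png

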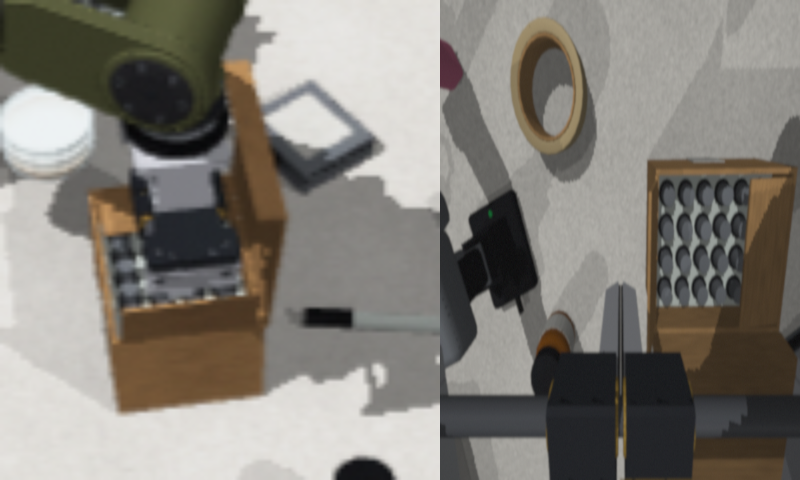

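The left flap lies flat. I'll mirror the arc for the right flap.

>>> play_rows(
  steps=[
    [[0, 0, 3, 0, 0, 0, 0], [0.1, 0, 6, 0, 0, 0, 0], [0.1, 0, 6, 0, 0, 0, 0], [1.1, 0, 6, 0, 0, 0, 0], [2.2, 0, 6, 0, 0, 0, 0], [3.3, 0, 6, 0, 0, 0, 0], [4.2, 0, 6.1, 0, 0, 0, 0], [5.1, 0, 6.3, 0, 0, 0, 0], [5.7, 0, 6.6, 0, 0, 0, 0], [6.3, 0, 7, 0, 0, 0, 0], [6.8, 0, 7.5, 0, 0, 0, 0], [7.3, 0, 8.1, 0, 0, 0, 0], [7.6, 0, 8.7, 0, 0, 0, 0], [7.9, 0, 9.3, 0, 0, 0, 0], [8.1, 0, 9.9, 0, 0, 0, 0], [8.1, 0, 10.3, 0, 0, 0, 0], [8.1, 0, 10.5, 0, 0, 0, 0], [8.1, 0, 10.5, 0, 0, 0, 0], [8.1, 0, 10.5, 0, 0, 0, 0]],
  ],
)

```text
time_s: 5.38
ee_pos: [0.4832, -0.0586, 0.1052]
eef_rot: [-3.141, 0.001, 1.615]
force: [-0.2, -0.9, 0.9]
grip_width: 0.001
```

```bash
python3 - <<'E'
from h import *
R0=down(np.pi/2+CY)
print(rel(car(-.01,-.055,.27),R0),rel(car(-.01,0,.27),R0),rel(car(.13,0,.27),R0))
E
```

```text
(array([ 0.000e+00,  1.000e-02, -1.648e+01]), array([-0.001,  0.001, -0.001])) (array([ 5.500e+00,  1.000e-02, -1.649e+01]), array([-0.001,  0.001, -0.001])) (array([  5.52,  14.01, -16.5 ]), array([-0.001,  0.001, -0.001]))
```

>>> play_rows(
  steps=[
    [[0, 0, -4, 0, 0, 0, 0], [0, 0, -8, 0, 0, 0, 0], [1, 0, -12, 0, 0, 0, 0], [3, 0, -16, 0, 0, 0, 0], [5.5, 0, -16.8, 0, 0, 0, 0], [5.5, 0, -17, 0, 0, 0, 0], [5.5, 4, -17, 0, 0, 0, 0], [5.5, 8, -17, 0, 0, 0, 0], [5.5, 12, -17, 0, 0, 0, 0], [5.5, 14, -17, 0, 0, 0, 0], [5.5, 14, -17, 0, 0, 0, 0], [5.5, 14, -17, 0, 0, 0, 0]],
  ],
)

```text
time_s: 6.38
ee_pos: [0.6209, 0.0022, 0.2736]
eef_rot: [-3.138, 0.001, 1.614]
force: [-0.6, 0.0, 0.6]
grip_width: 0.0006
```

```bash
python3 - <<'E'
from h import *
R0=down(np.pi/2+CY)
print(rel(car(.13,0,.2),R0),rel(car(.065-.105,0,.104),R0))
s=cam('side')['frame'];c=cam('scene')['frame']
h=np.hstack([cv2.resize(s[120:240,195:305],(400,440)),cv2.resize(c[110:230,230:340],(400,440))])
cv2.imwrite('pics/c3.png',h)
E
```

```text
(array([0.07, 0.02, 7.36]), array([-0.003,  0.001, -0.001])) (array([  0.05, -16.95,  17.01]), array([-0.003,  0.001, -0.001]))
```

View pics/c3.png

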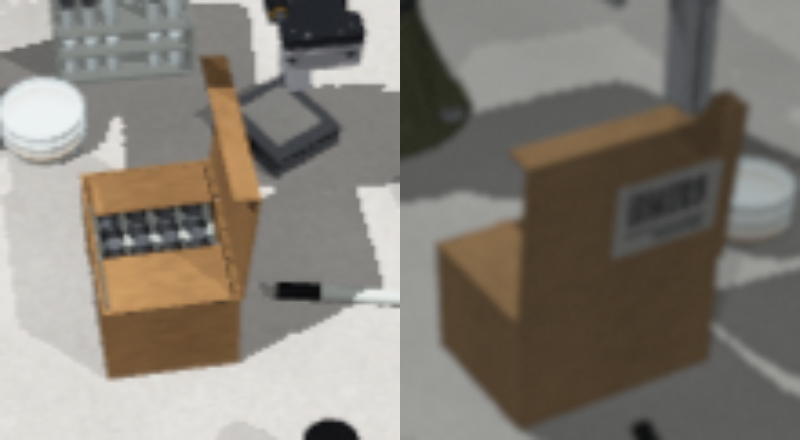

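Both flaps are flat and the lid is still up. Now I'll push the lid over from behind.

>>> play_rows(
  steps=[
    [[0, 0, 4, 0, 0, 0, 0], [0, 0, 7.4, 0, 0, 0, 0], [0, -2, 7.4, 0, 0, 0, 0], [0, -4, 7.4, 0, 0, 0, 0], [0, -5.5, 7.4, 0, 0, 0, 0], [0, -7, 7.4, 0, 0, 0, 0], [0, -8.5, 7.8, 0, 0, 0, 0], [0, -9.9, 8.2, 0, 0, 0, 0], [0, -11.2, 8.9, 0, 0, 0, 0], [0, -12.4, 9.8, 0, 0, 0, 0], [0, -13.4, 10.9, 0, 0, 0, 0], [0, -14.3, 12.2, 0, 0, 0, 0], [0, -14.8, 13.4, 0, 0, 0, 0], [0, -15.3, 14.5, 0, 0, 0, 0], [0, -15.6, 15.6, 0, 0, 0, 0], [0, -15.7, 16.5, 0, 0, 0, 0], [0, -15.7, 16.9, 0, 0, 0, 0], [0, -15.7, 17.1, 0, 0, 0, 0], [0, -15.7, 17.1, 0, 0, 0, 0], [0, -15.7, 17.1, 0, 0, 0, 0]],
  ],
)

```text
time_s: 8.15
ee_pos: [0.4633, -0.0047, 0.1047]
eef_rot: [-3.141, 0.001, 1.614]
force: [0.2, -0.5, -0.4]
grip_width: 0.0004
```

>>> play_rows(
  steps=[
    [[0, 0, 0.2, 0, 0, 0, 0], [0, 0, 0.3, 0, 0, 0, 0], [0, 0, 0.3, 0, 0, 0, 0]],
  ],
)

```text
time_s: 8.4
ee_pos: [0.4638, -0.0047, 0.1029]
eef_rot: [3.141, 0.001, 1.614]
force: [-5.6, -0.2, 15.1]
grip_width: -0.0
```

```bash
python3 - <<'E'
from h import *
# above scanner, yaw .38: tool x along scanner y
Rt=down(np.pi/2+.38)
print(ctrl.get_obs()['qpos'].round(3))
print(rel([.515,-.356,.29],Rt))
E
```

```text
[-8.900e-02  2.290e-01  1.870e+00 -1.000e-03  1.042e+00 -1.702e+00]
(array([-35.34,   3.6 , -18.66]), array([ 0.001,  0.001, -0.336]))
```

The lid pressed down firmly: 15 N at z = 0.103. Next I'll raise the tool, open the gripper, go over near the scanner's nose and look. I'm turning the tool +2.8 rad instead of -0.34 so joint 6 stays well inside its range.

>>> play_rows(
  steps=[
    [[0, 0, -4, 0, 0, 0, 0], [0, 0, -8, 0, 0, 0.1, 0], [0, 0, -12, 0, 0, 0.2, 0.3], [0, 0, -16, 0, 0, 0.3, 1], [-3, 0, -19.7, 0, 0, 0.4, 1], [-6, 0, -19.7, 0, 0, 0.52, 1], [-9, 0, -19.7, 0, 0, 0.64, 1], [-12, 0, -19.7, 0, 0, 0.76, 1], [-15, 0, -19.7, 0, 0, 0.88, 1], [-18, 0, -19.7, 0, 0, 1.0, 1], [-21, 0, -19.7, 0, 0, 1.12, 1], [-24, 0, -19.7, 0, 0, 1.24, 1], [-27, -0.5, -19.7, 0, 0, 1.36, 1], [-30, -1, -19.7, 0, 0, 1.48, 1], [-33, -1.3, -19.7, 0, 0, 1.6, 1], [-36, -1.3, -19.7, 0, 0, 1.72, 1], [-37.5, -1.3, -19.7, 0, 0, 1.84, 1], [-37.5, -1.3, -19.7, 0, 0, 1.96, 1], [-37.5, -1.3, -19.7, 0, 0, 2.08, 1], [-37.5, -1.3, -19.7, 0, 0, 2.2, 1]],
  ],
)

```text
time_s: 10.07
ee_pos: [0.467, -0.3801, 0.3001]
eef_rot: [3.141, -0.001, -0.592]
force: [1.0, 0.9, 0.4]
grip_width: 0.0941
```

>>> play_rows(
  steps=[
    [[0, 0, 0, 0, 0, 0.12, 1], [0, 0, 0, 0, 0, 0.24, 1], [0, 0, 0, 0, 0, 0.36, 1], [0, 0, 0, 0, 0, 0.48, 1], [0, 0, 0, 0, 0, 0.6, 1], [0, 0, 0, 0, 0, 0.6, 1], [0, 0, 0, 0, 0, 0.6, 1]],
  ],
)

```text
time_s: 10.65
ee_pos: [0.467, -0.3801, 0.3001]
eef_rot: [-3.141, -0.001, -1.188]
force: [0.4, 0.8, 0.0]
grip_width: 0.0942
```

```bash
python3 - <<'E'
from h import *
import pickle
print(ctrl.get_obs()['qpos'].round(3))
w=cam('wrist');s=cam('side');pickle.dump((w,s),open('d1.pkl','wb'))
h=np.hstack([cv2.resize(w['frame'],None,fx=1.0,fy=1.0),cv2.resize(s['frame'][120:216,205:277],(288,384))])
cv2.imwrite('pics/c4.png',h)
E
```

```text
[-0.744  0.371  1.211 -0.     1.559  0.444]
```

View pics/c4.png

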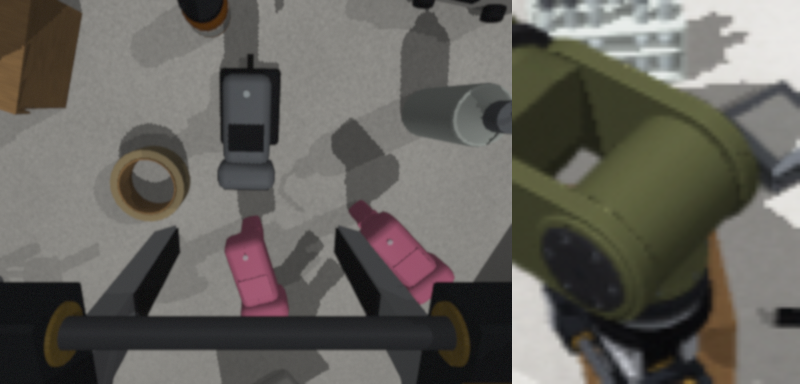

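The grey scanner head is centred on column 246, with its rear at (246,74), the LED at (246,94) and the nose front at (246,190). The pink ones lie lower in the picture.

```bash
python3 - <<'E'
from h import *
import pickle
w,s=pickle.load(open('d1.pkl','rb'))
P={}
for n,u,v,z in(('led',246.5,94,.173),('rear',246.5,75,.168),('nose',246,188,.165),('bFL',229,151,.173),('bFR',264,151,.173),('bBL',229,124,.173),('bBR',264,124,.173),('sideL',223,110,.153),('sideR',271,110,.153)):
    P[n]=onz(w,u,v,z); print(n,P[n].round(4))
d=P['led']-P['nose'];print('yaw',np.arctan2(d[1],d[0]))
d=P['bFL']-P['bFR'];print('yaw',np.arctan2(d[0],-d[1]), np.arctan2(-d[0],d[1]))
g=P['led'];w0=pickle.load(open('d0.pkl','rb'))
print('led 3view',tri([ray(w,246.5,94),ray(w0['side'],225+218.5/5.3-.5,235+84.5/5.3-.5),ray(w0['scene'],130+137.5/4-.5,175+88.5/4-.5)]))
E
```

```text
led [ 0.5446 -0.3396  0.173 ]
rear [ 0.5601 -0.3334  0.168 ]
nose [ 0.4597 -0.3722  0.165 ]
bFL [ 0.4898 -0.3431  0.173 ]
bFR [ 0.5023 -0.3742  0.173 ]
bBL [ 0.5135 -0.3342  0.173 ]
bBR [ 0.5257 -0.3646  0.173 ]
sideL [ 0.5222 -0.3229  0.153 ]
sideR [ 0.5399 -0.3668  0.153 ]
yaw 0.36623817124013835
yaw -2.7586249851560507 0.3829676684337425
led 3view [ 0.5440731  -0.33875453  0.17378567]
```

```bash
cat >> h.py <<'E'
HEAD=np.array([.518,-.350,.153]);SY=.375
def toolR(yaw,t): # t>0: tool z leans toward -u ; scanner frame yaw
    u=np.array([np.cos(yaw),np.sin(yaw),0]);x=np.array([np.sin(yaw),-np.cos(yaw),0])
    z=-np.sin(t)*u-np.cos(t)*np.array([0,0,1.]); return R.from_matrix(np.c_[x,np.cross(z,x),z])
E
python3 - <<'E'
from h import *
Rt=toolR(SY,.6);z=Rt.as_matrix()[:,2]
print(rel(HEAD-.081*z,Rt))
E
```

```text
(array([ -0.86, -10.43,   8.03]), array([-0.6  , -0.003,  0.007]))
```

>>> play_rows(
  steps=[
    [[0, -2.5, 0, -0.1, 0, 0, 1], [-0.4, -5, 0, -0.2, 0, 0, 1], [-0.8, -7.5, 1, -0.3, 0, 0, 1], [-0.9, -10.4, 3, -0.4, 0, 0, 1], [-0.9, -10.4, 5.5, -0.5, 0, 0, 1], [-0.9, -10.4, 8, -0.6, 0, 0, 1], [-0.9, -10.4, 8, -0.6, 0, 0.01, 1], [-0.9, -10.4, 8, -0.6, 0, 0.01, 1], [-0.9, -10.4, 8, -0.6, 0, 0.01, 1]],
  ],
)

```text
time_s: 11.5
ee_pos: [0.5603, -0.3337, 0.2224]
eef_rot: [2.547, -0.006, -1.197]
force: [-0.1, -0.2, 1.0]
grip_width: 0.0938
```

```bash
python3 - <<'E'
from h import *
import pickle
o=ctrl.get_obs();print(o['qpos'].round(3))
Rt=toolR(SY,.6);z=Rt.as_matrix()[:,2]
print(rel(HEAD+.019*z,Rt))
w=cam('wrist');pickle.dump(w,open('d2.pkl','wb'));s=cam('side')
print(proj(w,HEAD),proj(w,HEAD+[0,0,.02]))
h=np.hstack([w['frame'],cv2.resize(s['frame'][120:316,185:332],(288,384))])
cv2.imwrite('pics/c5.png',h)
E
```

```text
[-0.425  0.814  0.812 -0.445  1.919  0.707]
(array([-0.07, -0.13, 10.19]), array([-0.005, -0.004, -0.004]))
[[255.13372332 198.20314065]] [[255.18573022 217.24284941]]
```

View pics/c5.png

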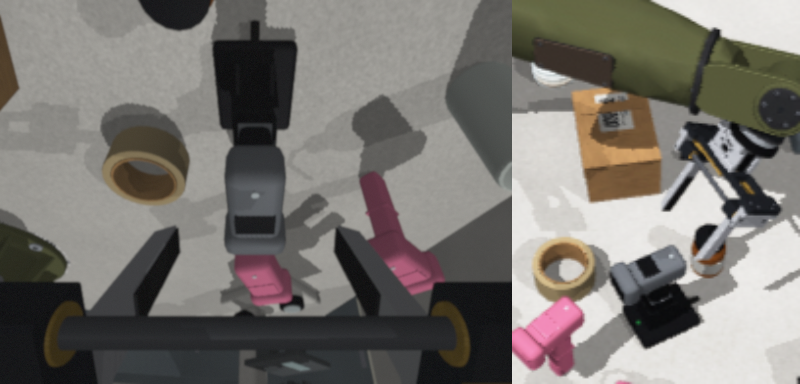

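The lid is shut. The head sits at column 255, centred between the fingertips (178 and 335). I'll advance and grip.

>>> play_rows(
  steps=[
    [[0, 0, 2.5, 0, 0, 0, 1], [-0.1, -0.1, 5, 0, 0, 0, 1], [-0.1, -0.1, 7.5, 0, 0, 0, 1], [-0.1, -0.1, 10.2, 0, 0, 0, 1], [-0.1, -0.1, 10.2, 0, 0, 0, 1], [-0.1, -0.1, 10.2, 0, 0, 0, 1], [-0.1, -0.1, 10.2, 0, 0, 0, 0.3], [-0.1, -0.1, 10.2, 0, 0, 0, 0.3], [-0.1, -0.1, 10.2, 0, 0, 0, 0.2], [-0.1, -0.1, 10.2, 0, 0, 0, 0.1], [-0.1, -0.1, 10.2, 0, 0, 0, 0], [-0.1, -0.1, 10.2, 0, 0, 0, 0], [-0.1, -0.1, 10.2, 0, 0, 0, 0], [-0.1, -0.1, 10.2, 0, 0, 0, 0], [-0.1, -0.1, 10.2, 0, 0, 0, 0]],
  ],
  force=50,
)

```text
time_s: 12.85
ee_pos: [0.5075, -0.3541, 0.1385]
eef_rot: [2.548, -0.007, -1.198]
force: [-0.2, -0.9, 0.4]
grip_width: 0.0459
```

```bash
python3 - <<'E'
from h import *
o=ctrl.get_obs();R0=R.from_euler('xyz',o['eef_rot'])
print(o['qpos'].round(3),o['force'],R0.inv().apply([0,0,9]))
E
```

```text
[-0.482  0.765  1.089 -0.443  1.688  0.757] [-0.15316604 -0.89907557  0.40097133] [ 0.06637945  5.03764183 -7.45773146]
```

Gripped, with the opening at 45.9 mm, which matches the head's 46 mm. Now lift straight up 9 cm.

>>> play_rows(
  steps=[
    [[0, 0.55, -0.82, 0, 0, 0, 0], [0, 1.1, -1.65, 0, 0, 0, 0], [0, 1.65, -2.5, 0, 0, 0, 0], [0, 2.2, -3.3, 0, 0, 0, 0], [0, 2.8, -4.15, 0, 0, 0, 0], [0, 3.4, -5, 0, 0, 0, 0], [0, 3.95, -5.8, 0, 0, 0, 0], [0.1, 4.5, -6.6, 0, 0, 0, 0], [0.1, 5, -7.5, 0, 0, 0, 0], [0.1, 5, -7.5, 0, 0, 0, 0], [0.1, 5, -7.5, 0, 0, 0, 0]],
  ],
)

```text
time_s: 13.77
ee_pos: [0.5083, -0.3543, 0.2291]
eef_rot: [2.548, -0.008, -1.198]
force: [0.2, -0.2, -3.0]
grip_width: 0.0459
```

```bash
cat >> h.py <<'E'
def target(yaw,phi,d=.11,grip=.6,off=(0,0,0)):
    lab=car(-.001,.03,.104)
    u=np.array([np.cos(yaw),np.sin(yaw),0]);zz=np.array([0,0,1.])
    sx=np.cos(phi)*u+np.sin(phi)*zz   # scanner x; looks along -sx
    head=lab+(d+.065)*sx
    Rt=toolR(yaw,grip-phi); return head+.019*Rt.as_matrix()[:,2]+np.array(off),Rt,head
E
python3 - <<'E'
from h import *
o=ctrl.get_obs();print(o['qpos'].round(3),o['force'])
for yaw in(0.,.2,.375):
  for phi in(1.0,1.25):
    p,Rt,h=target(yaw,phi);print(yaw,phi,p.round(3),h.round(3),rel(p,Rt))
E
```

```text
[-0.481  0.699  0.988 -0.457  1.838  0.684] [ 0.19920116 -0.19970553 -3.0044134 ]
0.0 1.0 [0.591 0.027 0.234] [0.583 0.027 0.251] (array([-32.51, -17.45, -12.65]), array([ 0.98 , -0.046,  0.385]))
0.0 1.25 [0.555 0.027 0.255] [0.544 0.027 0.27 ] (array([-33.77, -13.53, -12.58]), array([1.227, 0.003, 0.397]))
0.2 1.0 [0.589 0.047 0.234] [0.581 0.046 0.251] (array([-34.47, -17.89, -12.97]), array([ 0.99 , -0.026,  0.178]))
0.2 1.25 [0.554 0.04  0.255] [0.543 0.038 0.27 ] (array([-35.06, -13.82, -12.79]), array([ 1.24 , -0.003,  0.184]))
0.375 1.0 [0.584 0.064 0.234] [0.577 0.062 0.251] (array([-36.24, -18.01, -13.07]), array([ 0.994, -0.008, -0.003]))
0.375 1.25 [0.551 0.051 0.255] [0.54  0.047 0.27 ] (array([-36.22, -13.9 , -12.85]), array([ 1.244, -0.009, -0.002]))
```

>>> play_rows(
  steps=[
    [[0, 1.1, -1.6, 0, 0, 0, 0], [0, 2.2, -3.3, 0.06, 0, 0, 0], [0, 3.4, -5, 0.16, 0, 0.02, 0], [0, 3.4, -5, 0.26, 0, 0.04, 0], [0, 3.4, -5, 0.36, 0, 0.06, 0], [0, 3.4, -5, 0.46, 0, 0.07, 0], [0, 3.4, -5, 0.56, 0, 0.09, 0], [0, 3.4, -5, 0.66, 0, 0.1, 0], [0, 3.4, -5, 0.76, 0, 0.12, 0], [0, 3.4, -5, 0.86, 0, 0.13, 0], [0, 3.4, -5, 0.96, 0, 0.14, 0], [0, 3.4, -5, 1.06, 0, 0.16, 0], [0, 3.4, -5, 1.16, 0, 0.17, 0], [0, 3.4, -5, 1.24, 0, 0.18, 0], [0, 3.4, -5, 1.24, 0, 0.18, 0], [0, 3.4, -5, 1.24, 0, 0.18, 0]],
  ],
)

```text
time_s: 15.1
ee_pos: [0.5071, -0.3541, 0.2886]
eef_rot: [-2.494, -0.002, -1.368]
force: [0.0, 0.5, -2.0]
grip_width: 0.0454
```

```bash
python3 - <<'E'
from h import *
o=ctrl.get_obs();print(o['qpos'].round(3),o['force'])
p,Rt,h=target(.2,1.25);print(rel(p+[0,0,.03],Rt),rel(p,Rt))
E
```

```text
[-0.91   0.211  1.566  0.64   1.131  0.247] [ 0.00285919  0.48442953 -1.97686249]
(array([-37.68,  -9.82,   7.8 ]), array([0.003, 0.   , 0.004])) (array([-37.68,  -8.02,  10.19]), array([0.003, 0.   , 0.004]))
```

>>> play_rows(
  steps=[
    [[-1.5, -0.4, 0.3, 0, 0, 0, 0], [-3.5, -0.9, 0.7, 0, 0, 0, 0], [-6, -1.6, 1.2, 0, 0, 0, 0], [-8.5, -2.2, 1.7, 0, 0, 0, 0], [-11, -2.9, 2.3, 0, 0, 0, 0], [-13.5, -3.5, 2.8, 0, 0, 0, 0], [-16, -4.2, 3.3, 0, 0, 0, 0], [-18.5, -4.8, 3.8, 0, 0, 0, 0], [-21, -5.5, 4.3, 0, 0, 0, 0], [-23.5, -6.1, 4.8, 0, 0, 0, 0], [-26, -6.8, 5.4, 0, 0, 0, 0], [-28.5, -7.4, 5.9, 0, 0, 0, 0], [-31, -8, 6.4, 0, 0, 0, 0], [-33.5, -8.7, 6.9, 0, 0, 0, 0], [-35.5, -9.2, 7.3, 0, 0, 0, 0], [-37, -9.6, 7.6, 0, 0, 0, 0], [-37.7, -9.8, 7.8, 0, 0, 0, 0], [-37.7, -9.8, 7.8, 0, 0, 0, 0], [-37.7, -9.8, 7.8, 0, 0, 0, 0]],
  ],
)

```text
time_s: 16.68
ee_pos: [0.5539, 0.0411, 0.2851]
eef_rot: [-2.495, -0.003, -1.366]
force: [-0.1, -0.2, -2.6]
grip_width: 0.0459
```

```bash
python3 - <<'E'
from h import *
import pickle
o=ctrl.get_obs();print(o['qpos'].round(3),o['force'])
p,Rt,h=target(.2,1.25);print(rel(p,Rt))
s=cam('side');c=cam('scene');w=cam('wrist');pickle.dump((s,c,w),open('d3.pkl','wb'))
h=np.hstack([cv2.resize(s['frame'][100:240,195:335],(420,420)),cv2.resize(c['frame'][90:240,215:350],(378,420))])
cv2.imwrite('pics/c6.png',h)
for k in(s,c): print(proj(k,[car(-.001,.03,.104),car(-.065,-.09,.104),car(.065,-.09,.104)]).round(1))
E
```

```text
[-0.071 -0.079  1.882  0.247  0.725  1.16 ] [-0.09620601 -0.16493348 -2.64029829]
(array([0.08, 1.83, 2.4 ]), array([0.003, 0.001, 0.006]))
[[236.4 175.9]
 [222.4 204.1]
 [260.4 199.6]]
[[286.2 173.8]
 [239.1 174.7]
 [261.3 197.1]]
```

View pics/c6.png

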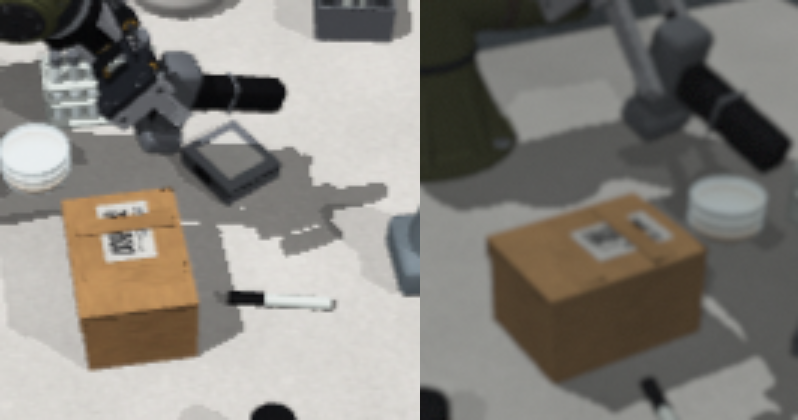

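The lid is shut and the scanner is held nose-down, with its handle pointing away. The label measures (237,177) in the side view and (288,173) in the scene view, against predictions of (236,176) and (286,174). I'll check for slip in the grip.

```bash
python3 - <<'E'
from h import *
import pickle
s,c,w=pickle.load(open('d3.pkl','rb'))
o=ctrl.get_obs();R0=R.from_euler('xyz',o['eef_rot']);T=R0.as_matrix()
head=o['ee_pos']-.019*T[:,2]
# scanner axes in tool: y=-tool x ; grip tilt .6 : at t=.6 tool z=-s*u - c*z
tz=T[:,2];sy=-T[:,0];ty=T[:,1]
# u,zz from toolR: z=-s u-c k ; y=z cross x with x=-sy
k_=np.sin(.6);c_=np.cos(.6)
A=toolR(0,.6).as_matrix(); S=T@A.T  # scanner frame in world
P=lambda x,y,z: head+S@np.array([x,y,z])
pts=[P(-.065,0,0),P(.005,0,-.135),P(.045,0,0)]
print(S.round(3)); print(np.array(pts).round(3))
for n,k in(('side',s),('scene',c)): print(n,proj(k,pts).round(1))
foot=tri([ray(s,289,131.7),ray(c,340,146.5)]);print('foot seen',foot, 'exp',pts[1])
l=tri([ray(s,237,177),ray(c,288,173)]);print('label',l,car(-.001,.03,.104),onz(s,237,177,.104))
d=-S[:,0];hit=pts[0]+d*(.104-pts[0][2])/d[2];print('hit',hit)
E
```

```text
[[ 0.311 -0.201 -0.929]
 [ 0.066  0.98  -0.19 ]
 [ 0.948 -0.002  0.318]]
[[0.522 0.033 0.238]
 [0.67  0.064 0.262]
 [0.557 0.041 0.343]]
side [[245.4 146.6]
 [288.  131.9]
 [255.7 120.6]]
scene [[296.5 135.4]
 [341.5 148.2]
 [308.8 100.8]]
foot seen [0.67131969 0.05719519 0.2686552 ] exp [0.66956112 0.06359924 0.26188375]
label [0.49041086 0.02842417 0.10305227] [0.48865147 0.02692465 0.104     ] [0.49025062 0.02125968 0.104     ]
hit [0.47825124 0.0239259  0.104     ]
```

The foot is seen within about 1 cm of where a rigid grip would put it, so there's no slip. I'll descend to the final pose and settle.

>>> play_rows(
  steps=[
    [[0, 0.3, 0.4, 0, 0, 0, 0], [0, 0.6, 0.8, 0, 0, 0, 0], [0, 0.9, 1.2, 0, 0, 0, 0], [0, 1.2, 1.6, 0, 0, 0, 0], [0.1, 1.5, 2, 0, 0, 0, 0], [0.1, 1.8, 2.4, 0, 0, 0, 0], [0.1, 1.8, 2.4, 0, 0, 0, 0], [0.1, 1.8, 2.4, 0, 0, 0, 0], [0.1, 1.8, 2.4, 0, 0, 0, 0], [0.1, 1.8, 2.4, 0, 0, 0, 0], [0.1, 1.8, 2.4, 0, 0, 0, 0], [0.1, 1.8, 2.4, 0, 0, 0, 0]],
  ],
)

```text
time_s: 17.83
ee_pos: [0.5542, 0.0389, 0.2551]
eef_rot: [-2.494, -0.002, -1.368]
force: [0.6, 0.3, -1.5]
grip_width: 0.046
```

```bash
python3 - <<'E'
from h import *
o=ctrl.get_obs();T=R.from_euler('xyz',o['eef_rot']).as_matrix()
S=T@toolR(0,.6).as_matrix().T;head=o['ee_pos']-.019*T[:,2];win=head-.065*S[:,0]
for l in(car(-.001,.03,.104),np.array([.4903,.025,.104])): print((S.T@(l-win)).round(4))
print(win,np.arccos(S[2,0]),o['force'],abs(o['joint_vel']).max())
s=cam('side')['frame'];c=cam('scene')['frame']
cv2.imwrite('pics/c7.png',np.hstack([cv2.resize(s[90:300,190:350],(320,420)),cv2.resize(c[90:270,130:350],(480,420))]))
E
```

```text
[-0.1102  0.0019 -0.0006]
[-0.1098 -0.0004 -0.0017]
[0.52276468 0.03229528 0.20867332] 0.3234745483966722 [ 0.58208825  0.26547899 -1.50548852] 0.0016861272141878848
```

View pics/c7.png

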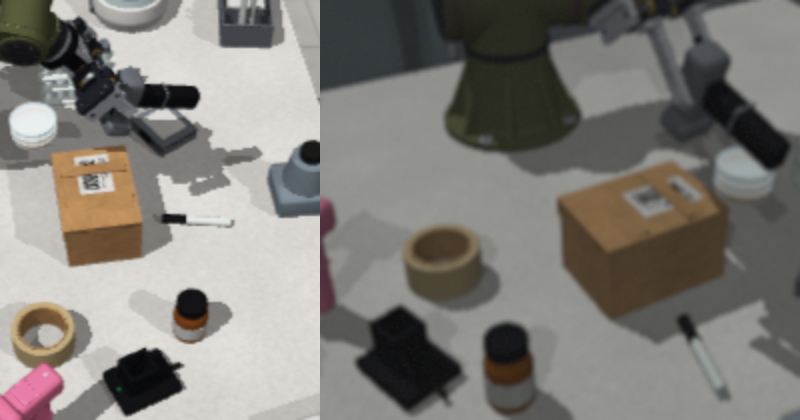

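The lid is shut flat, the stand is empty, the bystanders are where they were, and the scanner hangs clear of the carton. Handing in.

```bash
python3 -c "
from station import ctrl
print(ctrl.hand_in())"
```

```text
the job is handed in; nothing more can be done
None
```

The carton is shut and the scanner is held still over the label. I handed the job in at about 18 s of the 64 s allowed; no verdict is reported.

**What I did:** I folded the left flap flat, then the right, and swung the lid down over them, pressing it shut with about 15 N. Then I gripped the grey scanner across its head, lifted it straight out of the stand, turned it nose-down and brought it over the label.

**Last checks:**
- **Aim:** the window is 110 mm from the label and 209 mm above the bench. The line of sight passes within about 2 mm of the label's centre and is 0.32 rad off vertical.
- **Grip:** the opening reads 46 mm, matching the head's width, and the arm is still. The wrist reads about 1.5–3 N downward, consistent with the scanner's weight.
- **Carton and bench:** the last pictures show the lid flat and the scanner clear of the carton. The stand is empty, and nothing visible in those pictures has been moved. The tube rack is partly hidden behind the arm. The lid and flap angles were judged from the pictures, not measured.

**Small disagreements:**
- The handle's foot appeared about 9 mm from where a rigid grip would put it, which I put down to picking the point by eye.
- The label's measured and predicted positions differed by 2–6 mm between views. Both are well inside the 25 mm allowance.
- A brown band across the label in the last pictures remains unexplained. It did not affect the aim.

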